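Put the microscope lamp head away in the drop-front cabinet

ROBOT

A 6-joint arm with a two-finger parallel gripper is mounted at the origin on the work surface. World frame = base frame: x ahead of the robot, y to its left, z up, the work surface at z = 0. Lengths are in m, angles in rad, forces in N, time in s.
With the tool pointing down it reaches from about 0.35 to 0.85 m from the base axis. Payload 8.1 kg.
Tool frame: the origin (TCP) lies midway between the tips of the shut fingers; the grasp point (between the pads) lies 19 mm behind it; z points along the fingers, x is the direction in which the jaws open and shut, and the axes are right-handed (so a half turn about z gives the same grasp; the last joint's range is limited). The gripper opens to 85 mm and grips with 20 to 120 N. Pads are 22 mm wide; open, the fingers measure 114 mm over their backs; the gripper's body (76 mm by 85 mm) begins 54 mm behind the grasp point. The pads swing forward as they close: fully open they stand 13 mm farther back than shut.
Start: joints at [-1.358, 0.13, 1.488, -0, 1.523, -0.085], TCP at [0.176, -0.574, 0.231] pointing down, gripper open.
Joint ranges: [-2.96, 2.96], [-0.89, 2.26], [0.02, 2.5], [-1.34, 4.48], [0, 2.73], [-2.66, 2.66]. Speed limits (rad/s): [2.39, 2.39, 2.79, 3.14, 3.14, 3.14].

INTERFACE

Orientations are given as [roll, pitch, yaw] about the fixed x, y, z axes, in that order (R = Rz(yaw) Ry(pitch) Rx(roll)).
In Python, from workcell import manip gives the robot as it stands. The module is installed in compiled form; this text tells all that it offers.
- The arm moves only by the tool play_rows, never from a script. Its argument "motion" is one flat list of numbers, 5 for each row, row after row: the shift along the tool's x, y, z in m, then the turn about the tool's z in degrees, then the opening, from 0 (shut) to 1 (fully open). A call has 1 to 20 rows; each row shifts and turns the commanded pose from where the row before left it, along the tool's axes as they then stand; what a row does not reach is not made up. A row lasts 1/8 s, in which the tool goes at most 62.5 mm and 10.7 degrees, less where a joint would pass 70% of its speed; a pose out of reach is approached as far as the arm can. A call is refused whole if a number of a shift passes 0.0625 or a number of a turn 10.7, either way. A call with a gripper value outside its range is refused whole. The fingers move at their own pace and stop on an object; "grip_force" is the grip in N (left out, the last holds). Time passes only in rows, so rows that do not move let the fingers close. It gives the time, the measured TCP pose, the force and the opening at its end, in the units of the state.
- manip.observe(): the state, without advancing time (a new reading comes with each control period).
- manip.capture(name): name is "side" or "top"; returns a dict with "image" (480x640x3 uint8, red, green, blue), "range_z" (480x640 float32, m along the optical axis (not along the pixel's ray), 0 where there is no reading), "K" (3x3 intrinsics, pixels), "R" (3x3) and "t" (3): a world point X has camera coordinates R X + t. Camera axes: x right, y down, z forward; pixel columns grow to the right and rows downward; lengths in m; the calibration is good to about 2 mm. A picture is of the moment at which its call begins.
- manip.close_job(): hands the job in, once; it reports no verdict.
The state is a dict: "t": time; "qpos": joint angles; "qvel": joint speeds; "tau": joint torques, N m; "tcp_pos": TCP position; "orientation": TCP orientation; "wrist_force": force on the tool from outside, world axes, zero at the start; "moment": the same for the moment, N m; "width": opening from 0.0 (shut) to 1.0 (fully open).
Only numpy, scipy, OpenCV 4.12 (cv2) and the standard library are available. Lean on these libraries where they do the work, as an engineer would, in place of code of your own. Each camera call takes 0.05 s, during which the arm holds its last target.

TASK

Pull the clear sloping door of the small accessory cabinet all the way down to its stop, then pick up the loose lamp head and lower it gently into its own slot inside (the one shaped like it, wide block with a narrower snout), upright and fully down on the slot's floor, and let go while the door is still down. Then push the door back up until it is fully shut. Leave everything else on the bench and in the cabinet where it stands.

Things in the scene. Friction and masses are not known exactly. Their poses are not given: they have to be found in the camera images.
- door (a joint): door angle, rad: 0 = shut (the door leans back 45 degrees over the cabinet), growing as it is pulled out and down; 1.571 = fully down on its stop (leaning out 45 degrees over the table in front). It starts shut or ajar, up to 0.25. Stiff hinge (0.65 N m friction): the door stays where it is left; moving it takes up to about 5 N at the bar.
- door_hinge (a point): middle of the door's hinge line, on the cabinet's front sill, 45 mm above the table. The hinge line is level, parallel to the y axis of lamp_slot. The door is a clear pane in an aluminium frame, 356 mm wide, 200 mm from hinge to free edge, 8 mm thick (frame 11 mm).
- door_bar (a point): middle of the door's handle: level round steel bar, 12 mm thick, 160 mm long, parallel to the hinge and 255 mm from it, in the door's plane, on two 12 mm rods 55 mm beyond the free edge. 225 mm above the table with the door shut or fully down, 300 mm with it upright. A gripper pointing straight down can pinch or hook it from above all the way; the bar may turn in the fingers.
- lamp: loose lamp head, grey, 0.2 to 0.4 kg: block 60 (x) by 50 (y) by 40 mm high with a dark round snout, 34 mm in diameter and 40 mm long, on its +x face, axis 20 mm above the underside. Origin: centre of the block's underside, so it spans x -30 to +70 mm; z up. It starts upright on the bench in front of the cabinet's door; grip it across its 50 mm sides.
- lamp_snout (a point): centre of the glass end of the lamp head's snout, 70 mm from the body's origin along its x axis, 20 mm above the underside
- lamp_slot: the lamp head's slot: grey nest on the cabinet floor, in any of three places 95 mm apart. Origin: on its underside, 8 mm above the table; the lamp's origin must come to lie 4 mm above it. x: level, from the cabinet's front to its back, as the snout must point; z up. Pocket 58 mm wide (y) from x = -35 to +35 mm, then 42 mm wide to x = +76 mm; walls 18 mm high above the origin.
- cabinet: the white cabinet, 160 mm deep (x), 360 mm wide (y), 186 mm high at the back, fixed. Origin on the table under the hinge line; x from front to back, as lamp_slot's, whose origin is 60 mm behind the hinge line. Front sill 45 mm high; sloping 8 mm side walls, back wall, and a narrow top board over the last 20 mm. With the door down the slots are free from above.
- box_slot: the nest of the wooden slide box: plain rectangular pocket of 108 x 58 mm; same axes and heights as lamp_slot
- round_slot: an empty nest with a round pocket 69 mm in diameter; not for the lamp; same axes and heights as lamp_slot
- slide_box: wooden slide box, 90 x 50 x 36 mm high, lying in box_slot; its origin is on the underside, 20 mm from its middle towards the cabinet's front. Leave it.
- jar: amber glass jar, 64 mm in diameter, 85 mm tall, origin under its centre. Leave it.
- petri: clear closed Petri dish, 96 mm in diameter, 18 mm high, origin under its centre. Leave it.
- bottle: white plastic bottle, 68 mm in diameter, 160 mm tall, origin under its centre. Leave it.
- beaker: glass beaker, 80 mm in diameter, 100 mm tall, origin under its centre. Leave it.
- kit_case: flat steel instrument case, 190 x 85 x 28 mm high, origin under its centre. Leave it.
Not all that is in view belongs to the job. Of the things that look like the lamp, the middle-sized one is meant.

How it is judged:
By the outcome, as a careful person would: the job done as asked, in the order asked, and still so for the second after the job is handed in, with the robot touching nothing.
It also fails if it takes over 69 s, if anything falls off the work surface, if the arm or the gripper's body presses on something with over 40 N, if the wrist force passes 120 N, or if a joint passes its speed limit or range.

## Working session

There is one attempt and no reset: what is moved stays moved. The work goes in short steps, Python scripts to look and compute and a tool call to move; the robot and the scene stay as the last step left them, time stands still between calls to the robot, and variables do not carry over. Pictures are saved under pics/ and viewed, and the job is handed in when it is done.

Besides the shell and the picture viewer there is one more tool, called after "Emit:" as name(argument=value, ...) on one line, values as JSON. play_rows: Moves the arm, as the interface text tells. Its arguments: {"type":"object","properties":{"motion":{"type":"array","items":{"type":"number"}},"grip_force":{"type":"number"}},"required":["motion"]}

```bash
mkdir -p pics
cat > h.py <<'E'
import numpy as np,cv2,pickle
from workcell import manip
def snap(name,tag):
    c=manip.capture(name); pickle.dump(c,open(f'{tag}.pkl','wb'))
    cv2.imwrite(f'pics/{tag}.png',cv2.cvtColor(c['image'],cv2.COLOR_RGB2BGR)); return c
def load(tag): return pickle.load(open(f'{tag}.pkl','rb'))
def ray(c,u,v):
    d=c['R'].T@np.linalg.inv(c['K'])@np.array([u,v,1.]); o=-c['R'].T@c['t']; return o,d
def plane(c,u,v,z):
    o,d=ray(c,u,v); return o+d*(z-o[2])/d[2]
def depth(c,u,v):
    o,d=ray(c,u,v); return o+d*c['range_z'][int(v),int(u)]
def proj(c,X):
    p=c['K']@(c['R']@np.asarray(X)+c['t']); return p[:2]/p[2]
def crop(c,u0,v0,u1,v1,s,f):
    im=cv2.cvtColor(c['image'],cv2.COLOR_RGB2BGR)[v0:v1,u0:u1]
    cv2.imwrite('pics/'+f,cv2.resize(im,None,fx=s,fy=s,interpolation=cv2.INTER_CUBIC))
E
python3 - <<'E'
from h import *
for n in('top','side'):
    c=snap(n,n+'0'); print(n,(-c['R'].T@c['t']).round(3),c['R'].round(3).tolist(),c['K'].round(1).tolist())
print(manip.observe())
E
```

```text
top [ 0.405 -0.027  1.339] [[0.018, -1.0, 0.001], [-0.996, -0.018, -0.087], [0.087, 0.0, -0.996]] [[450.2, 0.0, 316.4], [0.0, 450.2, 245.2], [0.0, 0.0, 1.0]]
side [ 0.233 -1.189  1.354] [[0.973, -0.233, -0.009], [-0.168, -0.675, -0.718], [0.161, 0.7, -0.696]] [[611.7, 0.0, 306.9], [0.0, 611.7, 247.8], [0.0, 0.0, 1.0]]
{'t': 0.1, 'qpos': array([-1.35839331e+00,  1.31087461e-01,  1.48915662e+00, -3.78816418e-05,
        1.52300758e+00, -8.53818774e-02]), 'qvel': array([-0.00132485, -0.00029642, -0.00294588, -0.00093447, -0.00086821,
       -0.00094005]), 'tau': array([ 1.52442470e-03, -5.70952749e+01, -5.01940370e+01, -1.21952148e-04,
        8.21717520e-03,  3.19965443e-05]), 'tcp_pos': array([ 0.17595655, -0.57310556,  0.23035581]), 'orientation': array([-3.14148887e+00,  1.65618679e-03, -1.27300950e+00]), 'wrist_force': array([ 1.01681447, -0.74259948,  0.30994937]), 'moment': array([-0.00897207,  0.00848442, -0.04634667]), 'width': 1.0016119736237672}
```

View pics/top0.png

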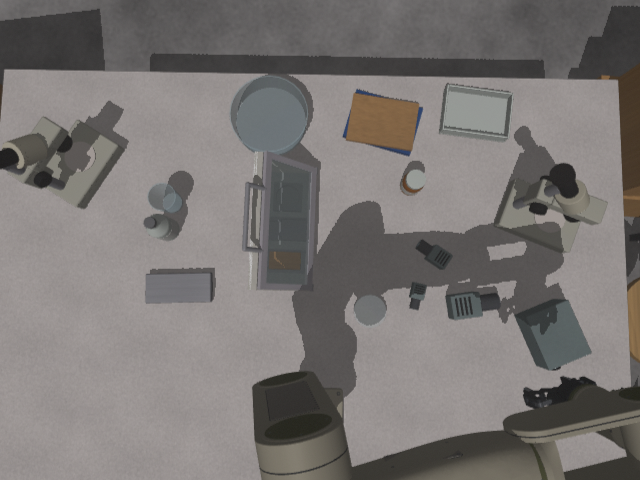

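View pics/side0.png

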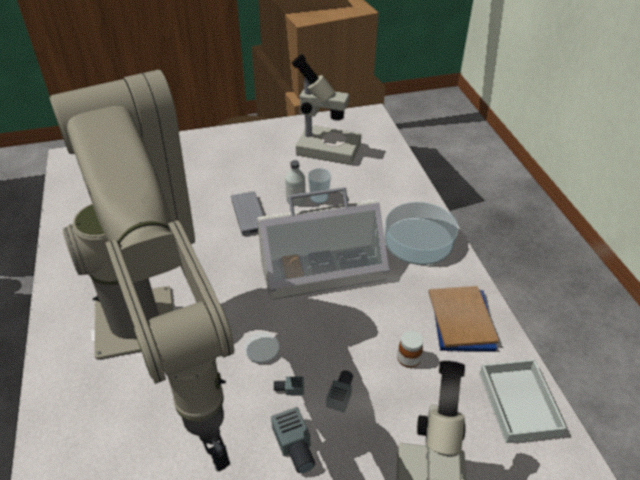

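Three lamp-like things in the top view: (433,253) medium, (417,295) small and (470,304) large. The one at (433,253) fits "middle-sized". I'll confirm with crops and look at the nests.

Run:
```python
from h import *
c=load('top0'); crop(c,385,220,515,330,6,'a1.png'); crop(c,230,140,335,300,5,'a2.png')
c=load('side0'); crop(c,250,180,400,305,5,'a3.png')
```

```text
(no output)
```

View pics/a1.png

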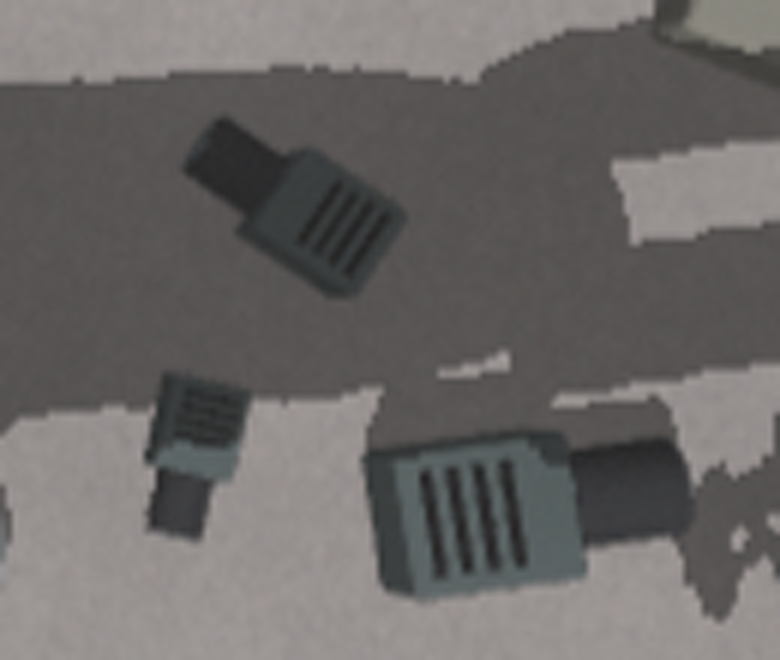

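View pics/a2.png

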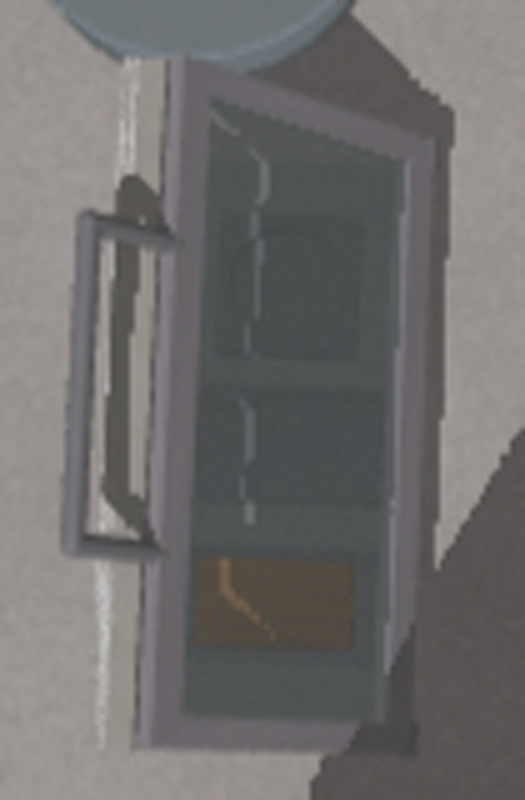

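View pics/a3.png

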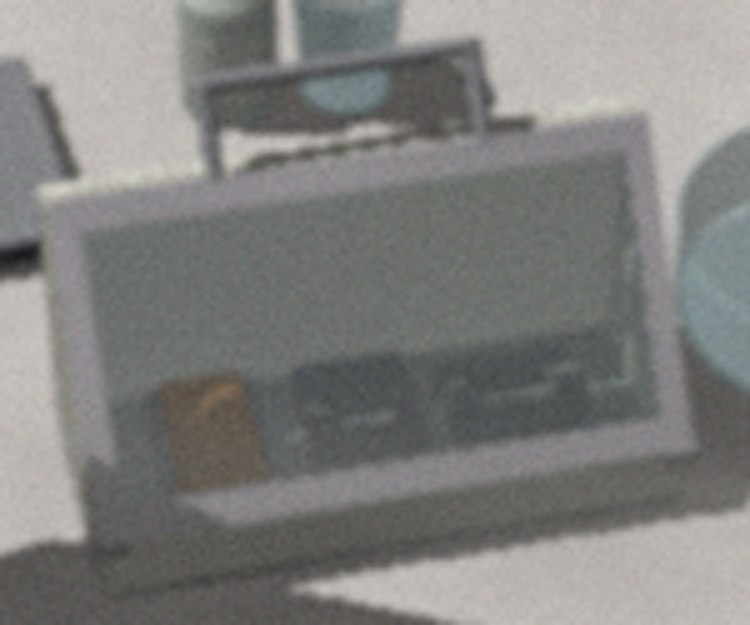

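The medium one at (433,253) is confirmed (60 mm class block, snout to the upper left). The round nest is far and the box nest near, so the lamp slot should be the middle one (checked again once the door is open). Next, geometry.

Run:
```python
from h import *
c=load('top0'); s=load('side0')
# crop a2: /5+(230,140)
pts={'barfar':(85,215),'barnear':(75,545),'bm':(80,380),'frFL':(180,70),'frFR':(422,145),'frNL':(150,735),'frNR':(400,735),'sillmid':(400,400),'topL':(172,300)}
for k,(u,v) in pts.items():
    u=u/5+230;v=v/5+140
    print(k,(round(u,1),round(v,1)),depth(c,u,v).round(3), plane(c,u,v,.225).round(3),plane(c,u,v,.045).round(3))
print('side')
for k,(u,v) in {'bl':(205,85),'br':(475,45),'bm':(340,65),'bladj':(215,150),'fTL':(60,215),'fTR':(635,135),'fBL':(110,535),'fBR':(675,440),'fBm':(400,490)}.items():
    u=u/5+250;v=v/5+180
    print(k,(round(u,1),round(v,1)),depth(s,u,v).round(3),plane(s,u,v,.225).round(3))
# lamp by depth
Z=c['range_z']
for n,(u0,v0,u1,v1) in {'med':(408,232,460,275),'small':(405,278,430,312),'big':(440,285,505,325)}.items():
    P=np.array([[*depth(c,u,v)] for v in range(v0,v1) for u in range(u0,u1) if Z[v,u]>0])
    q=P[P[:,2]>.01]; print(n,len(q),np.percentile(q[:,2],[50,90,97]).round(3))
    b=P[(P[:,2]>np.percentile(q[:,2],95)-.006)]
    r=cv2.minAreaRect(b[:,:2].astype(np.float32)*1000); print(' top',r)
    r=cv2.minAreaRect(q[:,:2].astype(np.float32)*1000); print(' all',r)
```

```text
barfar (247.0, 183.0) [0.653 0.148 0.241] [0.656 0.151 0.225] [0.697 0.179 0.045]
barnear (245.0, 249.0) [0.488 0.147 0.248] [0.49  0.15  0.225] [0.504 0.179 0.045]
bm (246.0, 216.0) [0.569 0.147 0.247] [0.573 0.151 0.225] [0.6   0.179 0.045]
frFL (266.0, 154.0) [0.738 0.108 0.203] [0.732 0.105 0.225] [0.784 0.126 0.045]
frFR (314.4, 169.0) [ 0.739 -0.017  0.056] [ 0.695 -0.018  0.225] [ 0.742 -0.017  0.045]
frNL (260.0, 287.0) [0.397 0.113 0.203] [0.397 0.111 0.225] [0.395 0.133 0.045]
frNR (310.0, 287.0) [ 0.398 -0.01   0.057] [ 0.399 -0.013  0.225] [ 0.398 -0.01   0.045]
sillmid (310.0, 220.0) [ 0.589 -0.007  0.064] [ 0.565 -0.009  0.225] [ 0.591 -0.007  0.045]
topL (264.4, 200.0) [0.618 0.108 0.204] [0.614 0.106 0.225] [0.648 0.127 0.045]
side
bl (291.0, 197.0) [0.495 0.144 0.242] [0.499 0.164 0.225]
br (345.0, 189.0) [0.657 0.149 0.235] [0.661 0.162 0.225]
bm (318.0, 193.0) [0.575 0.145 0.24 ] [0.579 0.163 0.225]
bladj (293.0, 210.0) [0.494 0.119 0.214] [0.492 0.106 0.225]
fTL (262.0, 223.0) [0.4   0.104 0.197] [0.396 0.073 0.225]
fTR (377.0, 207.0) [0.741 0.099 0.191] [0.726 0.
[... 219 characters left out ...]
8 0.042 0.044]
 top ((502.3716125488281, -367.09942626953125), (98.040283203125, 49.59950256347656), 56.43912124633789)
 all ((502.5740966796875, -365.9290466308594), (100.67213439941406, 51.54931640625), 57.245697021484375)
small 331 [0.029 0.033 0.035]
 top ((376.42431640625, -319.9836730957031), (37.76295471191406, 76.5053482055664), 77.30803680419922)
 all ((376.0107421875, -320.25152587890625), (39.590518951416016, 77.13831329345703), 77.027587890625)
big 1176 [0.054 0.059 0.06 ]
 top ((357.09912109375, -478.0705871582031), (69.8987808227539, 136.9383544921875), 8.767412185668945)
 all ((356.88299560546875, -479.2857666015625), (70.82281494140625, 146.63082885742188), 8.819869041442871)
```

```bash
cat > fit.py <<'E'
from h import *
from scipy.optimize import least_squares
for tag in('top0','side0'):
    c=load(tag); Z=c['range_z']; v,u=np.mgrid[0:480,0:640]
    o=-c['R'].T@c['t']; d=np.stack([u,v,np.ones_like(u)],-1)@np.linalg.inv(c['K']).T@c['R']
    P=o+d*Z[...,None]
    m=(Z>0)&(P[...,0]>.36)&(P[...,0]<.78)&(P[...,1]>-.06)&(P[...,1]<.125)&(P[...,2]>.055)&(P[...,2]<.215)
    q=P[m]
    # robust plane
    best=None;rng=np.random.default_rng(0)
    for i in range(500):
        a,b,e=q[rng.choice(len(q),3,False)]; n=np.cross(b-a,e-a); n/=np.linalg.norm(n)+1e-12
        if n[2]<0:n=-n
        k=abs((q-a)@n)<.003
        if best is None or k.sum()>best.sum(): best=k
    f=q[best]; cen=f.mean(0); n=np.linalg.svd(f-cen)[2][2]; n*=np.sign(n[2])
    h=np.cross(n,[0,0,1]); h/=np.linalg.norm(h); h*=np.sign(h[0])
    ang=np.degrees(np.arccos(n[2])); w=f@h
    print(tag,best.sum(),'tilt',ang.round(2),'hdir deg',np.degrees(np.arctan2(h[1],h[0])).round(2),'n',n.round(4),'d',(cen@n).round(4))
    lo,hi=np.percentile(w,[.2,99.8]); mid=(lo+hi)/2
    print(' extent',lo.round(3),hi.round(3))
    # bar pts
    m=(Z>0)&(P[...,0]>.45)&(P[...,0]<.72)&(P[...,1]>.125)&(P[...,1]<.2)&(P[...,2]>.225)&(P[...,2]<.29)
    b=P[m]; print(' bar',len(b),b.mean(0).round(4),'x ext',np.percentile(b[:,0],[1,99]).round(3),'slope deg',np.degrees(np.polyfit(b[:,0],b[:,1],1)[0]).round(2),'zmax',np.percentile(b[:,2],[10,50,95]).round(4))
E
python3 fit.py
```

```text
top0 6030 tilt 49.92 hdir deg -1.18 n [-0.0157 -0.765   0.6439] d 0.0364
 extent 0.389 0.744
 bar 399 [0.5682 0.1462 0.2428] x ext [0.484 0.654] slope deg -0.98 zmax [0.2355 0.244  0.2484]
side0 4027 tilt 49.83 hdir deg -1.11 n [-0.0148 -0.764   0.645 ] d 0.0376
 extent 0.391 0.746
 bar 290 [0.5698 0.1444 0.2406] x ext [0.486 0.655] slope deg -1.4 zmax [0.2327 0.2414 0.2484]
```

Emit:
play_rows(motion=[0,0,-0.035,9.1,0.7,0,0,-0.035,9.1,0.7,-0.0456,-0.0238,0,0,0.7,-0.0456,-0.0238,0,0,0.7,-0.0456,-0.0238,0,0,0.7,-0.0456,-0.0238,0,0,0.7,-0.0456,-0.0238,0,0,0.7,-0.0456,-0.0238,0,0,0.7,-0.0456,-0.0238,0,0,0.7,-0.0456,-0.0238,0,0,0.7,-0.0456,-0.0238,0,0,0.7,-0.0456,-0.0238,0,0,0.7,-0.0456,-0.0238,0,0,0.7,-0.0456,-0.0238,0,0,0.7,-0.0456,-0.0238,0,0,0.7,-0.0456,-0.0238,0,0,0.7,-0.0456,-0.0238,0,0,0.7,-0.0456,-0.0238,0,0,0.7], grip_force=40)

```text
t: 2.35
tcp_pos: [0.5717, 0.1499, 0.3008]
orientation: [3.141, -0.0, -1.591]
wrist_force: [-0.2, -0.7, 0.1]
width: 0.7
```

Emit:
play_rows(motion=[0,0,0.03,0,0.7,0,0,0.03,0,0.7,0,0,0.019,0,0.7,0,0,0,0,0.0,0,0,0,0,0.0,0,0,0,0,0.0,0,0,0,0,0.0,0,0,0,0,0.0], grip_force=50)

```text
t: 3.35
tcp_pos: [0.5722, 0.1489, 0.2241]
orientation: [-3.139, 0.001, -1.59]
wrist_force: [-0.7, 2.2, 5.8]
width: 0.122
```

Run:
```python
from h import *
c=snap('side','side1'); crop(c,220,90,400,300,4,'b1.png')
```

```text
(no output)
```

View pics/b1.png

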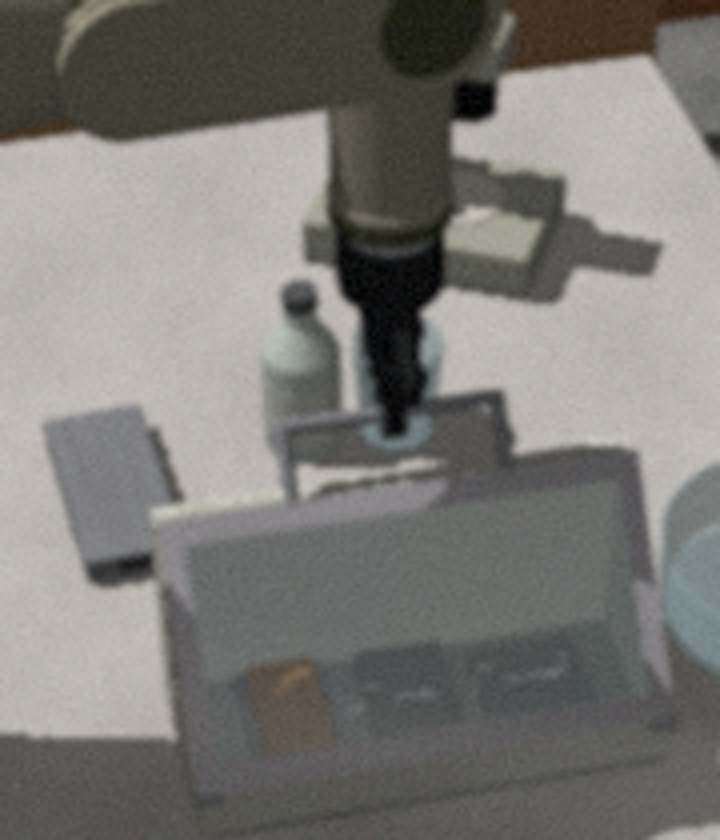

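Run:
```python
import numpy as np
e=np.radians(np.linspace(49.85,136,20)); x=.255*np.cos(e); z=.255*np.sin(e)
for a,b in zip(-np.diff(x),-np.diff(z)): print(f"{a:.4f}, 0, {b:.4f}, 0, 0,",end=' ')
print(-(x[-1]-x[0]),-(z[-1]-z[0]))
```

```text
0.0159, 0, -0.0124, 0, 0, 0.0169, 0, -0.0111, 0, 0, 0.0177, 0, -0.0097, 0, 0, 0.0184, 0, -0.0083, 0, 0, 0.0190, 0, -0.0068, 0, 0, 0.0195, 0, -0.0053, 0, 0, 0.0198, 0, -0.0037, 0, 0, 0.0201, 0, -0.0022, 0, 0, 0.0202, 0, -0.0006, 0, 0, 0.0201, 0, 0.0010, 0, 0, 0.0200, 0, 0.0026, 0, 0, 0.0197, 0, 0.0042, 0, 0, 0.0193, 0, 0.0057, 0, 0, 0.0188, 0, 0.0073, 0, 0, 0.0182, 0, 0.0087, 0, 0, 0.0174, 0, 0.0101, 0, 0, 0.0166, 0, 0.0115, 0, 0, 0.0156, 0, 0.0128, 0, 0, 0.0146, 0, 0.0139, 0, 0, 0.34785332967286764 0.017773662017783437
```

Do half, check the force, then the rest.

Emit:
play_rows(motion=[0.016,0,-0.0124,0,0,0.017,0,-0.011,0,0,0.0177,0,-0.0097,0,0,0.0184,0,-0.0083,0,0,0.019,0,-0.0068,0,0,0.0195,0,-0.0053,0,0,0.0198,0,-0.0037,0,0,0.0201,0,-0.0022,0,0,0.0202,0,-0.0006,0,0])

```text
t: 4.53
tcp_pos: [0.5687, -0.0197, 0.2836]
orientation: [-3.139, 0.001, -1.59]
wrist_force: [5.5, 4.0, 1.4]
width: 0.117
```

Emit:
play_rows(motion=[0.0201,0,0.001,0,0,0.02,0,0.0026,0,0,0.0197,0,0.0042,0,0,0.0193,0,0.0057,0,0,0.0188,0,0.0073,0,0,0.0182,0,0.0087,0,0,0.0174,0,0.0101,0,0,0.0166,0,0.0115,0,0,0.0156,0,0.0128,0,0,0.0146,0,0.0139,0,0,0,0,0,0,0])

```text
t: 5.9
tcp_pos: [0.5646, -0.1961, 0.2067]
orientation: [-3.141, 0.007, -1.589]
wrist_force: [-4.0, 23.5, 23.4]
width: 0.115
```

Run:
```python
from h import *
c=snap('side','side2'); snap('top','top2')
```

```text
(no output)
```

View pics/side2.png

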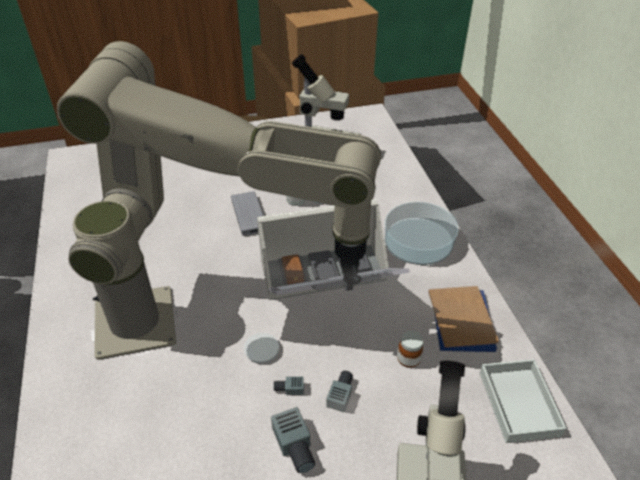

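View pics/top2.png

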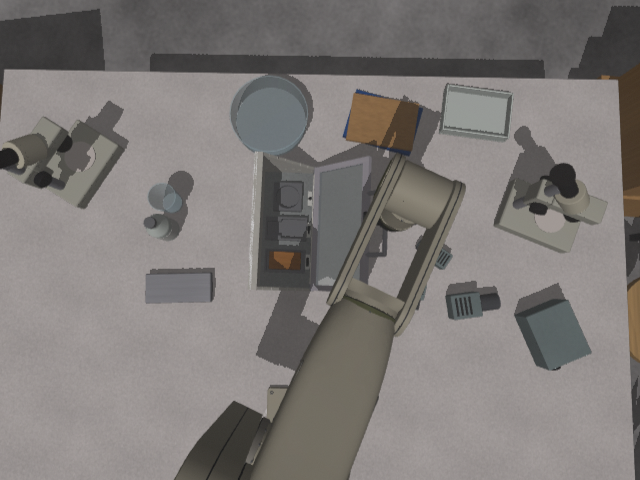

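Door is at its stop (bar at y −0.196, z 0.226, 23 N against the stop). Top view: the middle nest at (292,228) and the round nest at (290,196). Release and rise, then look again.

Emit:
play_rows(motion=[-0.002,0,-0.002,0,0.5,0,0,0,0,0.5,0,0,0,0,0.5,0,0,-0.04,0,0.7,0,0,-0.045,0,0.7,0.0,0.06,0,-10,0.9,0.0,0.06,0,-10,0.9])

```text
t: 6.88
tcp_pos: [0.4441, -0.206, 0.2914]
orientation: [3.141, -0.0, -1.235]
wrist_force: [-0.2, -1.0, 0.6]
width: 0.898
```

Run:
```python
from h import *
c=snap('side','side3'); t=snap('top','top3')
crop(t,230,140,400,300,5,'d1.png'); crop(c,240,180,420,420,3,'d2.png')
for tag,box in(('top0',(408,232,460,275)),('side3',(320,365,360,415)),('top3',(408,232,460,275))):
    k=load(tag); u0,v0,u1,v1=box;Z=k['range_z']
    P=np.array([[*depth(k,u,v)] for v in range(v0,v1) for u in range(u0,u1) if Z[v,u]>0])
    q=P[(P[:,2]>.008)&(P[:,2]<.06)]; b=q[q[:,2]>.0365]
    if len(b)<20: print(tag,'none');continue
    r=cv2.minAreaRect(q[:,:2].astype(np.float32)*1000);print(tag,np.round(r[0],1),np.round(r[1],1),round(r[2],1), np.percentile(q[:,2],97))
    r=cv2.minAreaRect(b[:,:2].astype(np.float32)*1000);print(' hi',np.round(r[0],1),np.round(r[1],1),round(r[2],1))
```

```text
top0 [ 505.3 -368. ] [103.5  79.6] 70.4 0.04389568527396174
 hi [ 502.5 -366.8] [98.7 49.6] 56.4
side3 [ 509.3 -366.2] [124.1  86.3] 77.9 0.04491272277186618
 hi [ 503.6 -370. ] [101.1  50.2] 56.6
top3 none
```

View pics/d1.png

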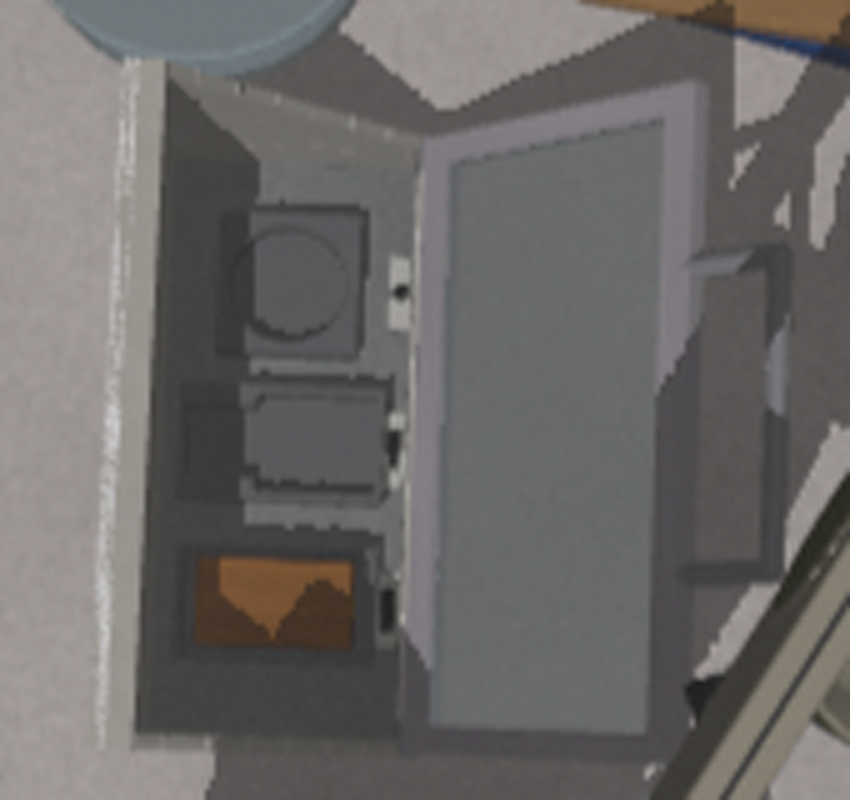

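View pics/d2.png

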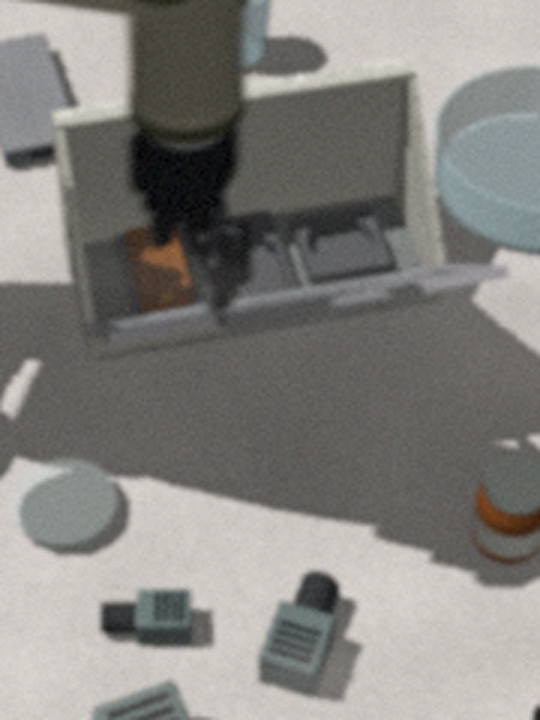

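The middle nest (crop 180–395, 375–500) has the wide pocket at the front and a narrower one at the back, so it is the lamp slot. The door lies down. Now to the lamp.

Emit:
play_rows(motion=[0,0,0,-9.3,1,0,0,0,-9.3,1,0,0,0,-9.3,1,0,0,0,-9.3,1,0.0347,0.0307,0,0,1,0.0347,0.0307,0,0,1,0.0347,0.0307,0,0,1,0.0347,0.0307,0,0,1,0,0,0.06,0,0.9,0,0,0.06,0,0.9,0,0,0.06,0,0.9,0,0,0,0,0.9])

```text
t: 8.48
tcp_pos: [0.4879, -0.3819, 0.1045]
orientation: [-3.14, 0.013, -0.593]
wrist_force: [-0.7, 0.8, 0.1]
width: 0.899
```

Run:
```python
from h import *
c=snap('side','side4'); print(manip.observe()['tcp_pos'],np.degrees(manip.observe()['orientation']))
crop(c,270,300,410,440,5,'e1.png')
t=load('top3')
for n,u,v in (('farin',315,392),('nearin',315,490),('front',388,441),('nearout',340,500),('farout',340,378)):
    print(n,plane(t,u/5+230,v/5+140,.026).round(4), depth(t,u/5+230,v/5+140).round(4))
```

```text
[ 0.49013933 -0.3839162   0.10917075] [-179.95827151    0.33860052  -33.97853862]
farin [0.5978 0.0438 0.026 ] [0.5983 0.044  0.0227]
nearin [0.5399 0.0425 0.026 ] [0.5417 0.0434 0.0082]
front [5.696e-01 3.000e-04 2.600e-02] [0.5717 0.0006 0.0092]
nearout [0.5342 0.0277 0.026 ] [0.5342 0.0277 0.0269]
farout [0.6064 0.0293 0.026 ] [0.6096 0.0301 0.0054]
```

View pics/e1.png

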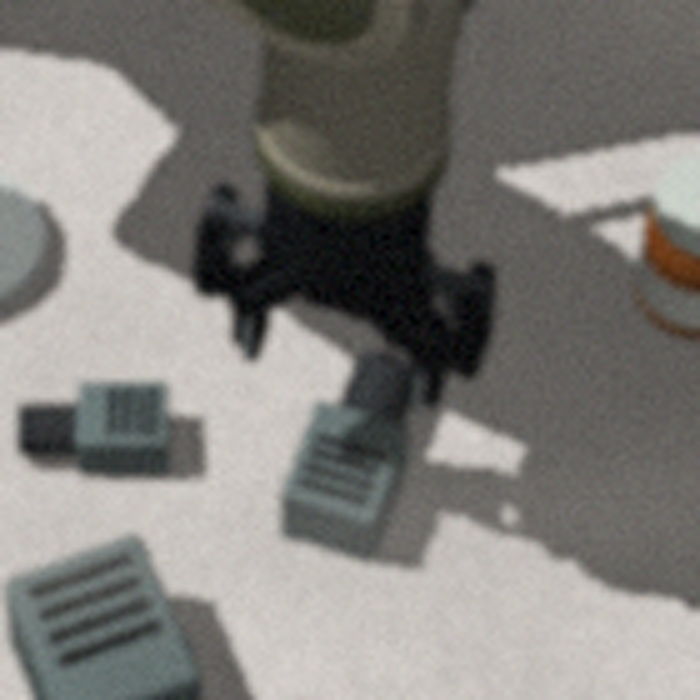

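Emit:
play_rows(motion=[0.002,0,0.04,0,0.9,0,0,0.035,0,0.9,0,0,0.02,0,0.9,0,0,0,0,0.9])

```text
t: 9.02
tcp_pos: [0.4937, -0.3864, 0.0172]
orientation: [3.142, 0.0, -0.592]
wrist_force: [-0.0, 0.4, -0.3]
width: 0.897
```

Run:
```python
from h import *
c=snap('side','side5'); print(manip.observe()['tcp_pos'],np.degrees(manip.observe()['orientation']),manip.observe()['wrist_force'])
crop(c,290,330,400,440,6,'f1.png')
t=load('top3')
im=cv2.cvtColor(t['image'],cv2.COLOR_RGB2BGR)[205:250,255:325]
im=cv2.convertScaleAbs(im,alpha=1.8); cv2.imwrite('pics/f2.png',cv2.resize(im,None,fx=11,fy=11,interpolation=cv2.INTER_CUBIC))
for v in(222,228,234):
    print(v,[(u,*(1000*depth(t,u,v)[1:]).round(0)) for u in range(262,314,2)])
```

```text
[ 0.49426596 -0.38701455  0.01828658] [ 1.79982593e+02 -1.00870134e-01 -3.39426646e+01] [ 0.08312223  0.19848575 -0.34959131]
222 [(262, np.float64(136.0), np.float64(18.0)), (264, np.float64(131.0), np.float64(7.0)), (266, np.float64(123.0), np.float64(25.0)), (268, np.float64(119.0), np.float64(9.0)), (270, np.float64(112.0), np.float64(15.0)), (272, np.float64(107.0), np.float64(13.0)), (274, np.float64(100.0), np.float64(16.0)), (276, np.float64(94.0), np.float64(17.0)), (278, np.float64(89.0), np.float64(13.0)), (280, np.float64(83.0), np.float64(13.0)), (282, np.float64(77.0), np.float64(10.0)), (284, np.float64(71.0), np.float64(13.0)), (286, np.float64(65.0), np.float64(11.0)), (288, np.float64(59.0), np.float64(14.0)), (290, np.float64(53.0), np.float64(15.0)), (292, np.float64(47.0), np.float64(15.0)), (294, np.float64(41.0), np.float64(9.0)), (296, np.float64(35.0), np.float64(15.0)), (298, np.float64(29.0), np.float64(13.0)), (300, np.float64(24.0), np.float64(9.0)), (302, np.float64(18.0), np.float64(13.0)), (304, np.float64(12.0), np.float64(8.0)), (306, np.float64(5.0)
[... 1697 characters left out ...]
oat64(12.0)), (282, np.float64(76.0), np.float64(10.0)), (284, np.float64(70.0), np.float64(15.0)), (286, np.float64(64.0), np.float64(14.0)), (288, np.float64(58.0), np.float64(13.0)), (290, np.float64(52.0), np.float64(14.0)), (292, np.float64(47.0), np.float64(9.0)), (294, np.float64(41.0), np.float64(11.0)), (296, np.float64(34.0), np.float64(16.0)), (298, np.float64(29.0), np.float64(13.0)), (300, np.float64(23.0), np.float64(14.0)), (302, np.float64(17.0), np.float64(12.0)), (304, np.float64(11.0), np.float64(11.0)), (306, np.float64(5.0), np.float64(23.0)), (308, np.float64(-1.0), np.float64(12.0)), (310, np.float64(-7.0), np.float64(13.0)), (312, np.float64(-13.0), np.float64(50.0))]
```

View pics/f1.png

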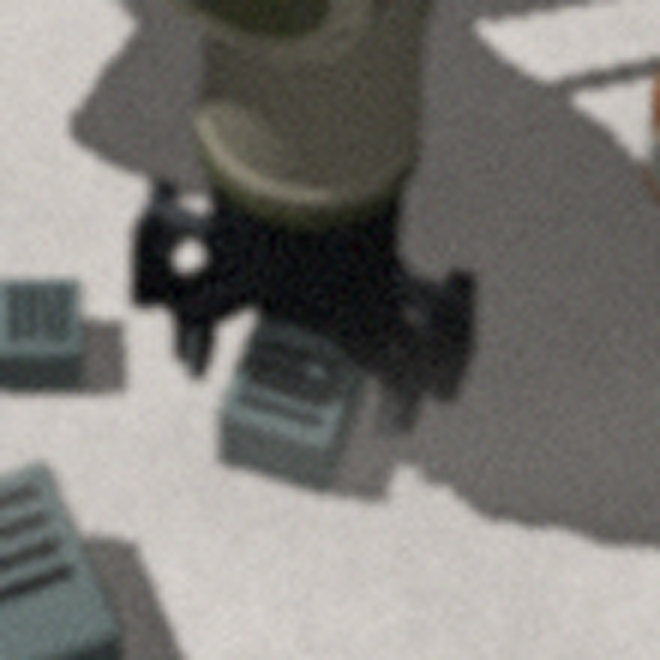

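View pics/f2.png

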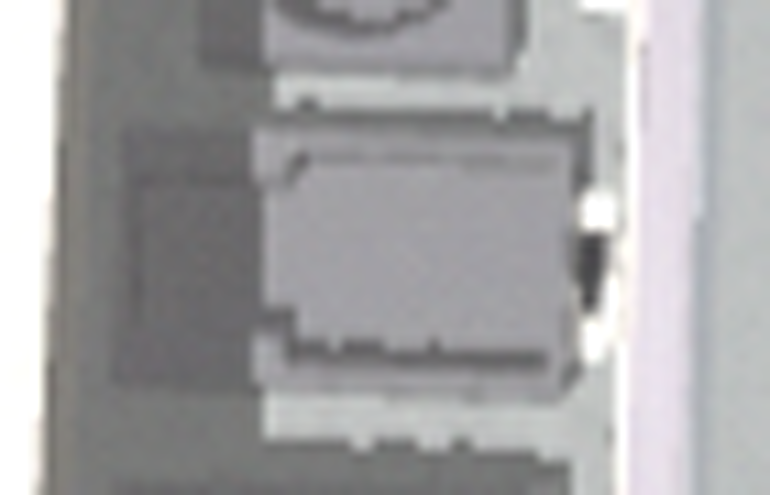

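Run:
```python
from h import *
c=load('side5')
for X in((.4943,-.387,.022),(.492,-.385,.04),(.492,-.385,.02)): print((proj(c,X)-[290,330])*6)
```

```text
[292.10421181 397.03210723]
[286.6365293  370.19725684]
[285.3747104 396.7566592]
```

Emit:
play_rows(motion=[-0.002,0,0.005,0,0.9,0,0,0,0,0.9,0,0,0,0,0.5,0,0,0,0,0.4,0,0,0,0,0.4,0,0,0,0,0.4,0,0,0,0,0.4], grip_force=40)

```text
t: 9.95
tcp_pos: [0.4921, -0.3854, 0.0122]
orientation: [3.141, -0.001, -0.592]
wrist_force: [-0.5, -0.2, 5.8]
width: 0.579
```

Run:
```python
from h import *
c=snap('side','side6'); print(manip.observe()['tcp_pos'],np.degrees(manip.observe()['orientation']),manip.observe()['wrist_force'])
crop(c,290,330,400,440,6,'g1.png')
```

```text
[ 0.49211067 -0.38536862  0.0121582 ] [ 1.79992246e+02 -5.36547647e-02 -3.39376931e+01] [-1.38758092  1.46705957  5.06915586]
```

View pics/g1.png

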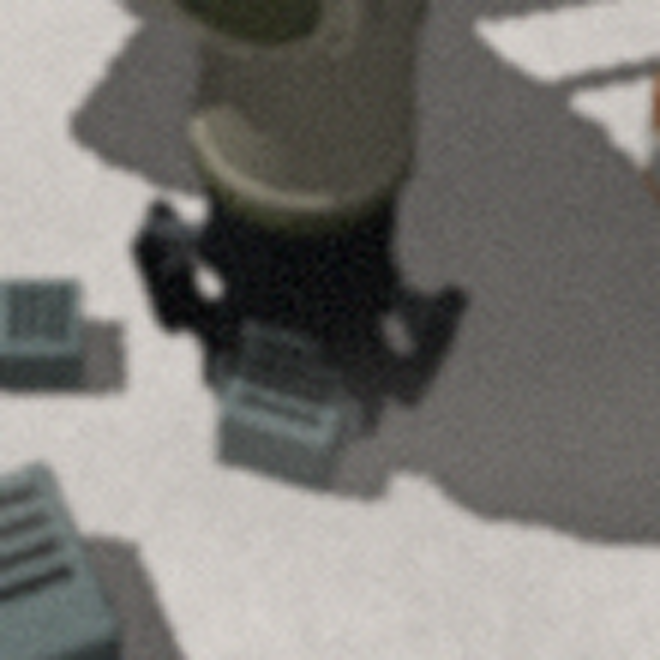

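Emit:
play_rows(motion=[0,0,-0.01,0,0.4,0,0,-0.03,0,0.4,0,0,-0.05,0,0.4,0,0,-0.05,0,0.4,0,0,-0.05,0,0.4,0,0,-0.05,0,0.4,0,0,-0.04,0,0.4,0,0,0,-8.2,0.4,0,0,0,-8.2,0.4,0,0,0,-8.2,0.4,0,0,0,-8.2,0.4,0,0,0,0,0.4])

```text
t: 11.5
tcp_pos: [0.4914, -0.3848, 0.2912]
orientation: [-3.141, 0.001, -0.021]
wrist_force: [0.6, 0.2, -3.1]
width: 0.575
```

Run:
```python
from h import *
c=snap('side','side7'); o=manip.observe();print(o['tcp_pos'],np.degrees(o['orientation']),o['wrist_force'],o['width'])
x,y,z=o['tcp_pos'];a=o['orientation'][2]
d=np.array([.5689-x,.0437-y]); print('tool shift',d@[np.cos(a),np.sin(a)],d@[np.sin(a),-np.cos(a)])
crop(c,250,180,430,360,4,'i1.png')
```

```text
[ 0.4915081  -0.38485734  0.29127449] [-1.79973980e+02  3.29075621e-02 -1.31850790e+00] [-0.0161237  -0.4891213  -2.63672388] 0.5777482292644635
tool shift 0.06751018913238824 -0.4302246819662513
```

View pics/i1.png

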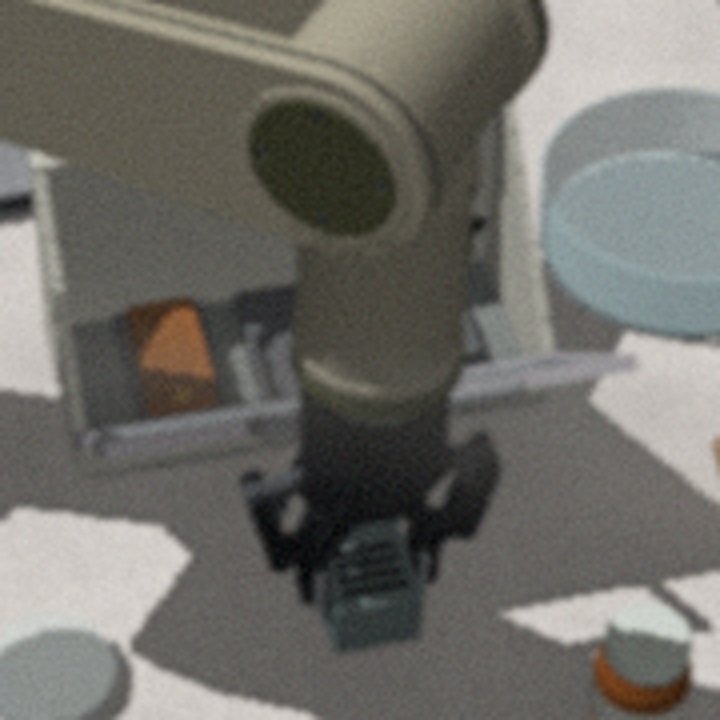

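Run:
```python
from h import *
c=load('side7')
for (u,v) in [(350,600),(380,600),(405,600),(345,625),(380,622),(410,620),(350,585),(350,570),(400,570),(370,560),(400,545)]:
    print((u,v),depth(c,u/4+250,v/4+180).round(4))
# corner projections
for X in [(-.025,-.03,0),(.025,-.03,0),(-.025,-.03,.04),(.025,-.03,.04)]:
    print(X,((proj(c,np.array(X)+[.4915,-.3849,.279])-[250,180])*4).round(0))
```

```text
(350, 600) [ 0.4766 -0.4106  0.3214]
(380, 600) [ 0.4929 -0.4119  0.3181]
(405, 600) [ 0.5063 -0.414   0.3166]
(345, 625) [ 0.4737 -0.4129  0.3037]
(380, 622) [ 0.4939 -0.4112  0.2979]
(410, 620) [ 0.5096 -0.4149  0.2994]
(350, 585) [ 0.4803 -0.3975  0.3171]
(350, 570) [ 0.4831 -0.3876  0.317 ]
(400, 570) [ 0.509  -0.395   0.3183]
(370, 560) [ 0.4945 -0.3866  0.321 ]
(400, 545) [ 0.514  -0.3779  0.3178]
(-0.025, -0.03, 0) [332. 658.]
(0.025, -0.03, 0) [421. 641.]
(-0.025, -0.03, 0.04) [334. 613.]
(0.025, -0.03, 0.04) [424. 595.]
```

Emit:
play_rows(motion=[0.0075,-0.0476,0,0,0.4,0.0075,-0.0476,0,0,0.4,0.0075,-0.0476,0,0,0.4,0.0075,-0.0476,0,0,0.4,0.0075,-0.0476,0,0,0.4,0.0075,-0.0476,0,0,0.4,0.0075,-0.0476,0,0,0.4,0.0075,-0.0476,0,0,0.4,0.0075,-0.0476,0,0,0.4,0,0,0,0,0.4,0,0,0.04,0,0.4,0,0,0.04,0,0.4,0,0,0.04,0,0.4,0,0,0.04,0,0.4,0,0,0.04,0,0.4,0,0,0,0,0.4])

```text
t: 13.55
tcp_pos: [0.5642, 0.0412, 0.0876]
orientation: [3.141, 0.008, -0.023]
wrist_force: [-0.4, 0.1, -1.6]
width: 0.574
```

Run:
```python
from h import *
c=snap('side','side8'); t=snap('top','top8'); o=manip.observe();print(o['tcp_pos'],np.degrees(o['orientation']),o['wrist_force'],o['width'])
x,y,z=o['tcp_pos'];a=o['orientation'][2]
d=np.array([.5689-x,.0417-y]); print('tool shift',d@[np.cos(a),np.sin(a)],d@[np.sin(a),-np.cos(a)])
crop(c,260,190,400,310,5,'j1.png')
crop(t,230,140,400,300,4,'j2.png')
```

```text
[0.56801317 0.04139365 0.09251598] [ 1.79993798e+02 -1.26271645e-02 -1.23826462e+00] [ 0.35054501 -1.21403484 -2.14139132] 0.579036436381801
tool shift 0.0008800075574520465 -0.00032544445970452145
```

View pics/j1.png

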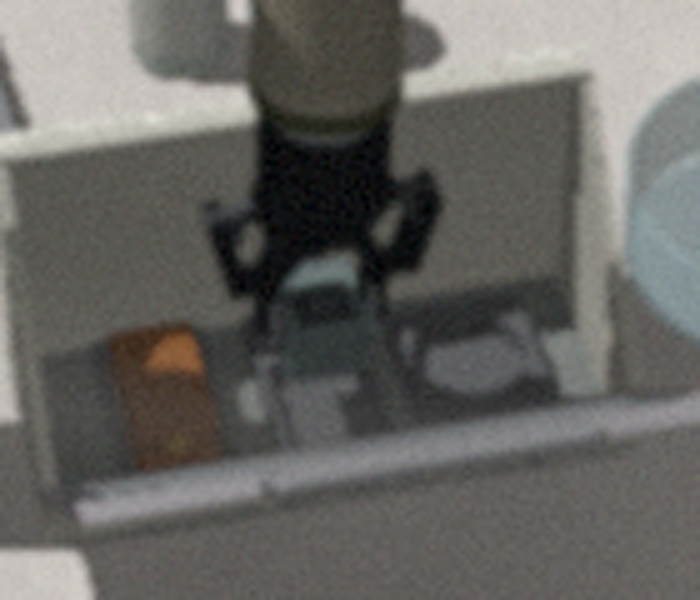

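View pics/j2.png

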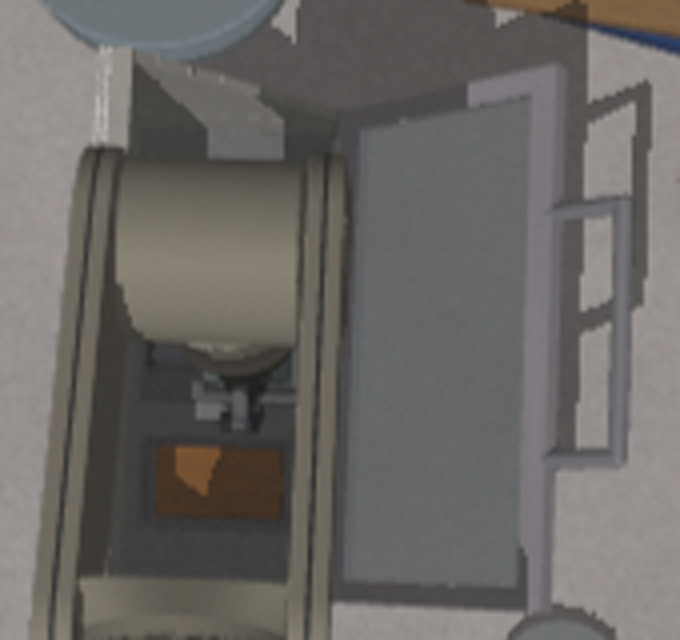

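Run:
```python
from h import *
t=load('top8');c=load('side8')
for (u,v) in [(90,250),(110,250),(150,250),(210,250),(280,250),(320,250),(340,250),(90,400),(320,400),(60,550),(320,550),(210,600)]:
    print((u,v),depth(t,u/4+230,v/4+140).round(3))
cv2.imwrite('pics/k1.png',cv2.cvtColor(c['image'],cv2.COLOR_RGB2BGR))
```

```text
(90, 250) [0.555 0.094 0.511]
(110, 250) [0.557 0.086 0.5  ]
(150, 250) [0.558 0.067 0.501]
(210, 250) [0.558 0.039 0.5  ]
(280, 250) [0.558 0.006 0.504]
(320, 250) [ 0.558 -0.013  0.508]
(340, 250) [ 0.558 -0.023  0.509]
(90, 400) [0.483 0.089 0.533]
(320, 400) [ 0.485 -0.015  0.531]
(60, 550) [0.415 0.097 0.551]
(320, 550) [ 0.417 -0.016  0.551]
(210, 600) [0.395 0.031 0.558]
```

View pics/k1.png

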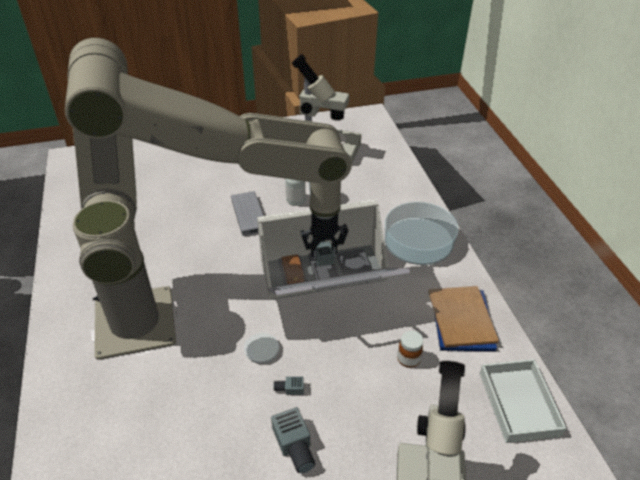

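Emit:
play_rows(motion=[0.0008,0,0.025,0,0.4,0,0,0.015,0,0.4,0,0,0.01,0,0.4,0,0,0.006,0,0.4,0,0,0.004,0,0.4,0,0,0,0,0.4,0,0,0,0,0.4])

```text
t: 14.52
tcp_pos: [0.5689, 0.0419, 0.0319]
orientation: [-3.142, -0.001, -0.02]
wrist_force: [0.6, -0.2, -3.0]
width: 0.575
```

Run:
```python
from h import *
c=snap('side','side9'); o=manip.observe();print(o['tcp_pos'],np.degrees(o['orientation']),o['wrist_force'],o['width'])
crop(c,290,220,370,290,9,'l1.png')
```

```text
[0.56889163 0.04191989 0.03196762] [-1.79998928e+02 -4.22749274e-02 -1.13661571e+00] [ 0.69451763  0.78246234 -2.18353433] 0.5752678166005438
```

View pics/l1.png

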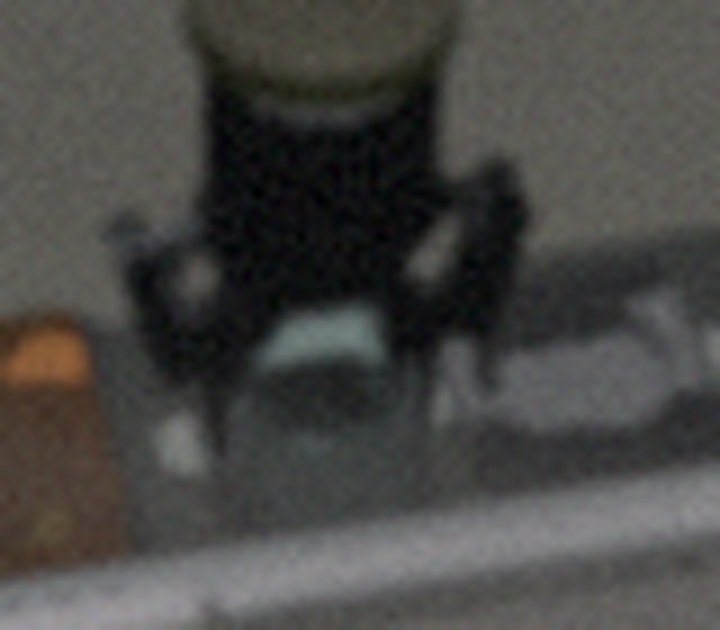

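Emit:
play_rows(motion=[0,0,0.004,0,0.4,0,0,0.002,0,0.4,0,0,0.0015,0,0.4,0,0,0,0,0.4,0,0,0,0,0.4])

```text
t: 15.2
tcp_pos: [0.5685, 0.0419, 0.0242]
orientation: [3.142, 0.0, -0.02]
wrist_force: [-3.3, -0.1, 1.3]
width: 0.574
```

Emit:
play_rows(motion=[0,0,0.001,0,0.4,0,0,0,0,0.4])

```text
t: 15.45
tcp_pos: [0.5686, 0.0419, 0.0242]
orientation: [3.142, 0.0, -0.02]
wrist_force: [-7.9, 0.3, 11.1]
width: 0.577
```

Emit:
play_rows(motion=[0,0,-0.001,0,0.62,0,0,0,0,0.66,0,0,0,0,0.7,0,0,0,0,0.7])

```text
t: 15.95
tcp_pos: [0.5685, 0.0419, 0.0238]
orientation: [-3.142, 0.0, -0.02]
wrist_force: [-0.1, 0.3, -0.6]
width: 0.699
```

Emit:
play_rows(motion=[0,0,-0.005,0,0.7,0,0,-0.02,0,0.7,0,0,-0.04,0,0.7,0,0,-0.05,0,0.7,0,0,-0.05,0,0.7,0,0,-0.05,0,0.7,0,0,-0.05,0,0.7,0,0.06,0,10.5,0.7,0,0.06,0,10.5,0.7,0,0.06,0,10.5,0.7])

```text
t: 17.2
tcp_pos: [0.5323, -0.1341, 0.2909]
orientation: [-3.141, -0.002, -0.575]
wrist_force: [1.0, -0.5, -0.4]
width: 0.702
```

Run:
```python
from h import *
c=snap('side','side10'); t=snap('top','top10'); o=manip.observe();print(o['tcp_pos'],np.degrees(o['orientation']),o['wrist_force'],o['width'])
crop(c,255,190,405,300,5,'m1.png')
im=cv2.cvtColor(t['image'],cv2.COLOR_RGB2BGR)[180:290,245:345]
im=cv2.convertScaleAbs(im,alpha=1.6); cv2.imwrite('pics/m2.png',cv2.resize(im,None,fx=5.4,fy=5.4,interpolation=cv2.INTER_CUBIC))
```

```text
[ 0.53082559 -0.13748313  0.29087243] [ 1.79907135e+02 -1.33088064e-01 -3.32348028e+01] [0.09235747 0.00251721 0.10655746] 0.6983912900345188
```

View pics/m1.png

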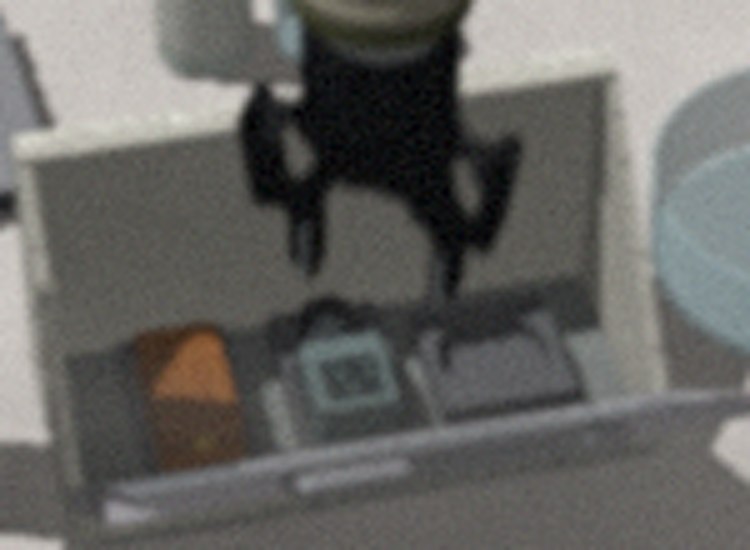

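View pics/m2.png

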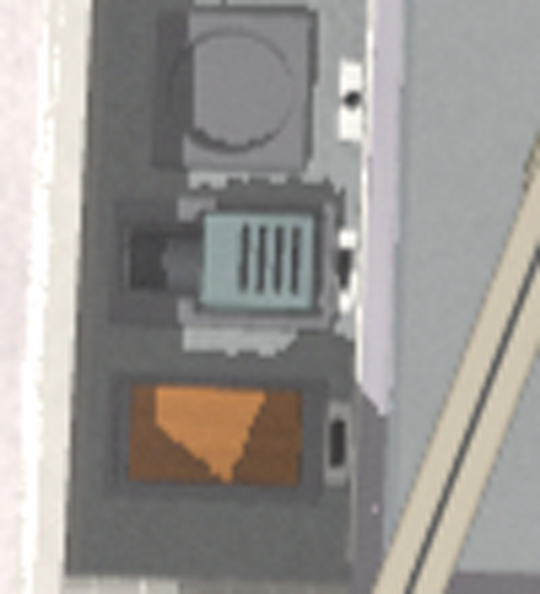

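The lamp sits in its nest: snout to the back, grooved top visible at (270,262) in the crop. Check its height and level.

Run:
```python
from h import *
for tag,(u0,v0,u1,v1) in(('top10',(284,221,302,235)),('side10',(318,258,332,270))):
    t=load(tag)
    P=np.array([depth(t,u,v) for v in range(v0,v1) for u in range(u0,u1)])
    P=P[(P[:,2]>.035)&(P[:,2]<.07)]
    A=np.c_[P[:,:2]-P[:,:2].mean(0),np.ones(len(P))]
    print(tag,len(P),P.mean(0).round(4),np.median(P[:,2]).round(4),'slopes deg',np.degrees(np.linalg.lstsq(A,P[:,2],rcond=None)[0][:2]).round(1))
    # slide box top for reference (z .048)
t=load('top10'); P=np.array([depth(t,u,v) for v in range(254,267) for u in range(272,298)]); print('box z',np.median(P[:,2]),'expected .048')
o=manip.observe(); x,y,z=o['tcp_pos']; a=np.radians(-91.1); d=np.array([.565-x,-.195-y])
print('turn',-(-91.1-np.degrees(o['orientation'][2])),'shift',d@[np.cos(a),np.sin(a)],d@[np.sin(a),-np.cos(a)],z)
e=np.radians(np.linspace(135,44,20)); x=.255*np.cos(e); z=.255*np.sin(e)
for p,q in zip(-np.diff(x),-np.diff(z)): print(f"{p:.4f}, 0, {q:.4f}, 0, 0,",end=' ')
```

```text
top10 251 [0.5676 0.0433 0.0525] 0.0526 slopes deg [ 2.1 -0.4]
side10 165 [0.5692 0.0427 0.052 ] 0.0515 slopes deg [-2.3 -1.4]
box z 0.04802884596288537 expected .048
turn 57.86519715505749 shift 0.056850207238381925 -0.03527228476708632 0.29087242817235964
-0.0157, 0, -0.0144, 0, 0, -0.0168, 0, -0.0131, 0, 0, -0.0179, 0, -0.0116, 0, 0, -0.0188, 0, -0.0101, 0, 0, -0.0196, 0, -0.0085, 0, 0, -0.0202, 0, -0.0068, 0, 0, -0.0207, 0, -0.0051, 0, 0, -0.0210, 0, -0.0034, 0, 0, -0.0213, 0, -0.0016, 0, 0, -0.0213, 0, 0.0002, 0, 0, -0.0212, 0, 0.0020, 0, 0, -0.0210, 0, 0.0037, 0, 0, -0.0206, 0, 0.0055, 0, 0, -0.0201, 0, 0.0072, 0, 0, -0.0194, 0, 0.0088, 0, 0, -0.0186, 0, 0.0104, 0, 0, -0.0177, 0, 0.0119, 0, 0, -0.0166, 0, 0.0134, 0, 0, -0.0154, 0, 0.0147, 0, 0,
```

Lamp top is at 0.052 m (12 + 40 mm) and level, so it is fully down. Now to the bar.

Emit:
play_rows(motion=[0,0,0,9.65,0.7,0,0,0,9.65,0.7,0,0,0,9.65,0.7,0,0,0,9.65,0.7,0,0,0,9.65,0.7,0,0,0,9.65,0.7,0.0285,-0.0175,0,0,0.7,0.0285,-0.0175,0,0,0.7,0,0,0,0,0.7])

```text
t: 18.42
tcp_pos: [0.5676, -0.1907, 0.2898]
orientation: [-3.141, -0.0, -1.581]
wrist_force: [-1.5, 0.4, -0.3]
width: 0.699
```

Emit:
play_rows(motion=[0.002,0,0.04,0,0.7,0.0,0,0.03,0,0.7,0,0,0.014,0,0.7,0,0,0,0,0.0,0,0,0,0,0.0,0,0,0,0,0.0,0,0,0,0,0.0,0,0,0,0,0.0], grip_force=50)

```text
t: 19.42
tcp_pos: [0.5681, -0.1947, 0.2086]
orientation: [-3.137, -0.005, -1.582]
wrist_force: [-2.3, -9.2, 5.7]
width: 0.119
```

Emit:
play_rows(motion=[-0.0157,0,-0.0144,0,0,-0.0168,0,-0.0131,0,0,-0.0179,0,-0.0116,0,0,-0.0188,0,-0.0101,0,0,-0.0196,0,-0.0085,0,0,-0.0202,0,-0.0068,0,0,-0.0207,0,-0.0051,0,0,-0.021,0,-0.0034,0,0,-0.0213,0,-0.0016,0,0,-0.0213,0,0.0002,0,0])

```text
t: 20.68
tcp_pos: [0.5718, 0.001, 0.2836]
orientation: [-3.132, -0.002, -1.581]
wrist_force: [9.7, -3.5, -1.3]
width: 0.117
```

Emit:
play_rows(motion=[-0.0212,0,0.002,0,0,-0.021,0,0.0037,0,0,-0.0206,0,0.0055,0,0,-0.0201,0,0.0072,0,0,-0.0194,0,0.0088,0,0,-0.0186,0,0.0104,0,0,-0.0177,0,0.0119,0,0,-0.0166,0,0.0134,0,0,-0.0154,0,0.0147,0,0,0,0,0,0,0])

```text
t: 21.92
tcp_pos: [0.5745, 0.165, 0.2099]
orientation: [-3.131, -0.011, -1.584]
wrist_force: [-9.0, -35.4, 31.2]
width: 0.119
```

Emit:
play_rows(motion=[0.001,0,-0.001,0,0,0,0,0,0,0.5,0,0,0,0,0.5,0,0,0,0,0.5,0,0,-0.03,0,0.6,0,0,-0.04,0,0.6,0,0,-0.04,0,0.6,0.05,0,0,0,0.6,0.06,0,0,0,0.6,0.06,0,0,0,0.6,0.06,0,0,0,0.6,0.06,0,0,0,0.6,0.06,0,0,0,0.6,0,0,0,0,0.6])

```text
t: 23.68
tcp_pos: [0.5665, -0.1825, 0.3118]
orientation: [3.14, -0.0, -1.585]
wrist_force: [0.3, 0.7, -0.5]
width: 0.603
```

```bash
python3 - <<'E'
from h import *
c=snap('side','side11'); t=snap('top','top11'); o=manip.observe();print(o['t'],o['tcp_pos'],o['wrist_force'])
E
sed "s/'top0','side0'/'top11','side11'/" fit.py > fit2.py; python3 fit2.py
```

```text
23.775 [ 0.56707538 -0.17880014  0.31220775] [0.16745823 0.9254357  0.46955619]
top11 6229 tilt 45.16 hdir deg -1.18 n [-0.0146 -0.7089  0.7052] d 0.0388
 extent 0.389 0.744
 bar 328 [0.5684 0.1634 0.2301] x ext [0.487 0.653] slope deg -1.18 zmax [0.227  0.2303 0.2343]
side11 3398 tilt 44.79 hdir deg -1.04 n [-0.0128 -0.7044  0.7097] d 0.0398
 extent 0.389 0.747
 bar 151 [0.5503 0.1611 0.2297] x ext [0.487 0.615] slope deg -1.32 zmax [0.2263 0.2297 0.2345]
```

View pics/side11.png

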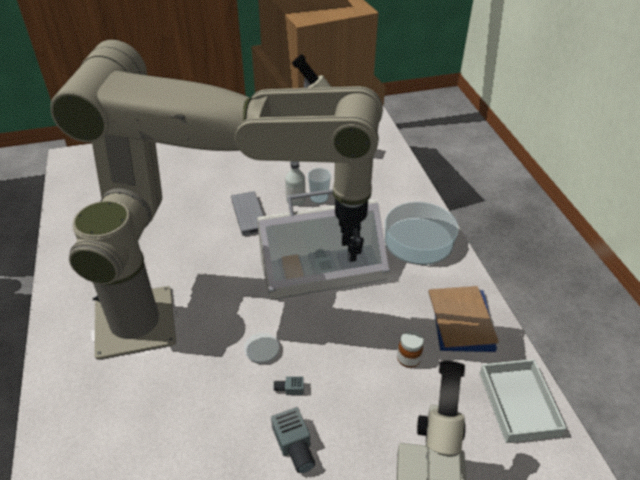

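View pics/top11.png

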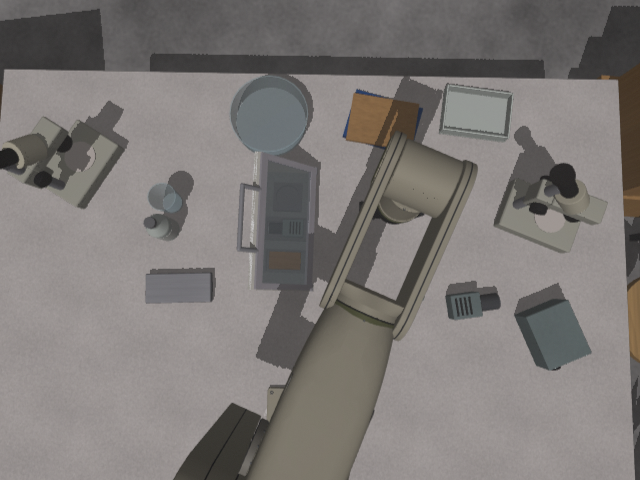

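Run:
```python
from h import *
print(manip.close_job())
```

```text
the job is handed in; nothing more can be done
None
```

I handed the job in at about 24 s of the 69 s. The door is shut and the middle-sized lamp head is in its own slot, the middle nest. I pulled the door down to its stop first. I then lowered the lamp in, let go with the door down, and pushed the door back up until it met its stop.

**Last checks:**
- **Lamp:** its top measured 0.052 m in both views, as expected for sitting fully on the slot floor. It was level within the measurement noise (slopes of about 2° or less) and its snout points to the back.
- **Door:** it measured 45.2° in the top view and 44.8° in the side view, against 45° for fully shut. It met the stop with about 47 N at the bar; the readings I took stayed under the 120 N wrist limit, but force was only read at the end of each move.
- **Everything else:** in the last pictures nothing else looked moved, and the gripper was clear of everything.

No check failed. The bar read about 3 mm high in the depth data, an offset it also showed before I first moved the door. When I set the lamp down there was a brief 8 N sideways force, which disappeared on release.

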